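# Clamp a lock cylinder with a ratchet knob

### The job

Lay the brass lock cylinder flat in the nest of the clamping fixture, between the end stop and the open jaw, and let go of it. Then turn the black ratchet cap on top of the fixture clockwise until the jaw holds the cylinder and the clutch in the cap has clicked three times, four at the most, and let go. Never press or clamp the cylinder harder than the clutch would, and leave the nickel cylinder, the padlock and the screwdriver where they are.

Things in the scene. Friction and masses are not known exactly. Their poses are not given: they have to be found in the camera images.
- fixture: Clamping fixture fixed to the bench: grey base 84 x 196 x 12 mm, origin at its underside's centre. Its y axis is the clamping line: end stop and nest at -y (nest point y = -44.5 mm), then the steel jaw (top 42 mm above the bench), which moves to the stop as the knob turns clockwise, then a blue gear housing (top 46 mm above the bench) with the knob (axis y = +56 mm), all at x = 0.
- nest: Aluminium nest, axes as the fixture's. Origin on its floor, 20 mm above the bench, at the middle of the cylinder's footprint when the cylinder (long axis along y) touches the end stop. Stop face at y = -33.5 mm, 20 mm high. Bevelled side ribs 6.5 mm high leave a channel 36 mm wide; nothing higher stands beside it. The open jaw leaves 4 to 13 mm of play in length.
- cap_center (a point): Centre of the black knurled ratchet cap: upright, 28 mm in diameter, 30 mm high, 78 mm above the bench. A slip clutch joins it to the collar below. Turned clockwise from above it needs about 0.15 N m while the jaw runs free (1.3 to 3.5 rad); with the part held the clutch slips, the moment swinging between 0.05 and 0.4 N m with each click. Takes several grips.
- spindle: Aluminium collar, 44 mm in diameter, below the cap: the screw itself, without a clutch (turned by hand it would crush the part). Origin at the centre of its underside; its top is 14 mm higher, 17 mm below the cap's centre. It turns with the cap until the clutch slips, and stays where it is left.
- ratchet (a joint): How far the clutch has slipped: clockwise angle of the cap against the collar, rad, 0 at the start; 0.314 rad a click (20 clicks a turn). It does not grow while cap and collar turn together.
- brass_cylinder: The whole brass-coloured lock cylinder, lying on its side. Origin at the centre of its underside, axes as at its centre point.
- brass_cylinder_center (a point): Centre of the brass-coloured euro-profile lock cylinder lying on its side: 33 mm (x) by 67 mm (y) by 17 mm (z), 0.2 kg, this point 8.5 mm above its underside. Grasp it across its 33 mm.
- nickel_cylinder_center (a point): Centre of the nickel-coloured (silvery) lock cylinder of the same size: a bystander, not to be moved.
- padlock: Blue padlock lying flat, 59 x 40 x 15 mm, origin at its underside: a bystander.
- screwdriver: Screwdriver with a red handle, 26 x 190 x 26 mm, lying along its y, origin at its underside: a bystander.

How it is judged:
By the outcome, as a careful person would: the job done as asked, in the order asked, and still so for the second after the job is handed in, with the robot touching nothing.
It also fails if it takes over 72 s, if anything falls off the work surface, if the arm or the gripper's body presses on something with over 40 N, if the wrist force passes 120 N, or if a joint passes its speed limit or range.

### The arm

A 6-joint arm with a two-finger parallel gripper is mounted at the origin on a cart in front of the work surface, level with it; the furniture and walls round the work are solid. World frame = base frame: x ahead of the robot, y to its left, z up, the work surface at z = 0. Lengths are in m, angles in degrees, forces in N, time in s.
With the tool pointing down it reaches from about 0.425 to 1.125 m from the base axis. Payload 14.9 kg.
Tool frame: the origin (TCP) lies at the very end of the fingers, on their centre line; the grasp point (between the pads) lies 19 mm behind it; z points along the fingers, y is the line along which they close (so a half turn about z gives the same grasp; the last joint's range is limited). The gripper opens to 91 mm and grips with 3 to 60 N. Pads are 32 mm wide; open, the fingers measure 118 mm over their backs; the gripper's body (76 mm by 178 mm) begins 60 mm behind the grasp point.
Start: joints at [-71.58, 21.709, 99.362, -0, 58.929, -1.908], TCP at [0.243, -0.656, 0.214] pointing down, gripper open.
Joint ranges: [-158.91, 158.91], [-42.39, 125.64], [0.06, 152.35], [-60.88, 240.88], [17.5, 164.5], [-176.32, 176.32]. Speed limits (degrees/s): [108.29, 108.29, 136.94, 180, 180, 180].

### API

Orientations are given as a 3x3 rotation matrix whose columns are the frame's x, y, z axes.
In Python, from station import arm gives the robot as it stands.
- The arm moves only by the tool jog_arm, never from a script. Its argument "steps" is a list of rows, each an object of numbers: "fingers": the opening, from -1 (shut) to 1 (fully open), so that 0 is half open; "dx", "dy", "dz": the shift along the tool's x, y, z in cm; "turn": the turn about the tool's z in rad. In form: [{"fingers": .., "dx": .., "dy": .., "dz": .., "turn": ..}, ...]. A call has 1 to 8 rows; each row shifts and turns the commanded pose from where the row before left it, along the tool's axes as they then stand; what a row does not reach is not made up. A row lasts 1/12 s, in which the tool goes at most 41.7 mm and 7.16 degrees, less where a joint would pass 70% of its speed; a pose out of reach is approached as far as the arm can. A call is refused whole if a number of a shift passes 4.17 or a number of a turn 0.125, either way. A call with a gripper value outside its range is refused whole. The fingers move at their own pace and stop on an object; "grip_force" is the grip in N (left out, the last holds). Time passes only in rows, so rows that do not move let the fingers close. It gives the time, the measured TCP pose, the force, the opening and the grip force at its end, in the units of the state.
- arm.read_state(): the state, without advancing time (a new reading comes with each control period).
- arm.get_image(name): name is "side" or "top"; returns a dict with "image" (480x640x3 uint8, red, green, blue), "K" (3x3 intrinsics, pixels), "rvec" (rotation vector, rad) and "tvec" (3), from world to camera coordinates, as OpenCV has them. Camera axes: x right, y down, z forward; pixel columns grow to the right and rows downward; lengths in m; the calibration is good to about 2 mm. A picture is of the moment at which its call begins. There is no depth.
- arm.close_job(): hands the job in; it is judged then, once.
The state is a dict: "clock": time; "q": joint angles; "joint_vel": joint speeds; "joint_efforts": joint torques, N m; "eef_pos": TCP position; "tool_rot": TCP orientation; "contact_force": force on the tool from outside, world axes, zero at the start; "moment": the same for the moment, N m; "grip_width": opening from 0.0 (shut) to 1.0 (fully open); "grasp_force": force on a finger pad.
Only numpy, scipy, OpenCV 4.12 (cv2) and the standard library are available. Lean on these libraries where they do the work, as an engineer would, in place of code of your own. Each camera call takes 0.05 s, during which the arm holds its last target. There are 200 camera calls.

## Working session

There is one attempt and no reset: what is moved stays moved. The work goes in short steps, Python scripts to look and compute and a tool call to move; the robot and the scene stay as the last step left them, time stands still between calls to the robot, and variables do not carry over. Pictures are saved under pics/ and viewed, at most 10 in all, crops included, and the job is handed in when it is done.

Besides the shell and the picture viewer there is one more tool, called as name(argument=value, ...) on one line, values as JSON. jog_arm: Moves the arm, as the interface text tells. Its arguments: {"type":"object","properties":{"steps":{"type":"array","items":{"type":"object","properties":{"fingers":{"type":"number"},"dx":{"type":"number"},"dy":{"type":"number"},"dz":{"type":"number"},"turn":{"type":"number"}}}},"grip_force":{"type":"number"}},"required":["steps"]}

```bash
ls; mkdir -p pics; python3 - <<'E'
from station import arm
import cv2
for n in("top","side"):
    r=arm.get_image(n);cv2.imwrite(f"pics/{n}0.png",r["image"][:,:,::-1]);print(n,r["K"],r["rvec"],r["tvec"])
s=arm.read_state();print(s)
E
```

```text
pics
top [[454.14525583   0.         318.82621584]
 [  0.         454.14525583 246.90222478]
 [  0.           0.           1.        ]] [ 2.19044934 -2.15800728  0.04187381] [0.07511971 0.48885318 0.98145978]
side [[489.14774196   0.         321.02474281]
 [  0.         489.14774196 240.81866313]
 [  0.           0.           1.        ]] [ 0.15683574 -2.62879103  1.64838638] [0.48133051 0.07333054 0.97479633]
{'clock': 0.1, 'q': array([-7.15782945e+01,  2.17347436e+01,  9.93916808e+01, -2.97019883e-03,
        5.89308468e+01, -1.90762221e+00]), 'joint_vel': array([-0.04458961, -0.1092327 , -0.04758428,  0.0721969 , -0.0628198 ,
       -0.13851272]), 'joint_efforts': array([-6.25861976e-04, -7.65044689e+01, -4.35293233e+01,  6.50989870e-02,
        3.99194600e-02,  4.16487197e-06]), 'eef_pos': array([ 0.24306461, -0.65606161,  0.21336825]), 'tool_rot': array([[ 9.37701923e-01,  3.47440608e-01, -3.58000646e-04],
       [ 3.47440792e-01, -9.37701457e-01,  9.34317684e-04],
       [-1.10778236e-05, -1.00049552e-03, -9.99999499e-01]]), 'contact_force': array([-0.49800281, -0.65407651, -0.41637203]), 'moment': array([ 0.02737632,  0.00636703, -0.02713109]), 'grasp_force': 0.0, 'grip_width': 0.9960656770944266}
```

View pics/top0.png

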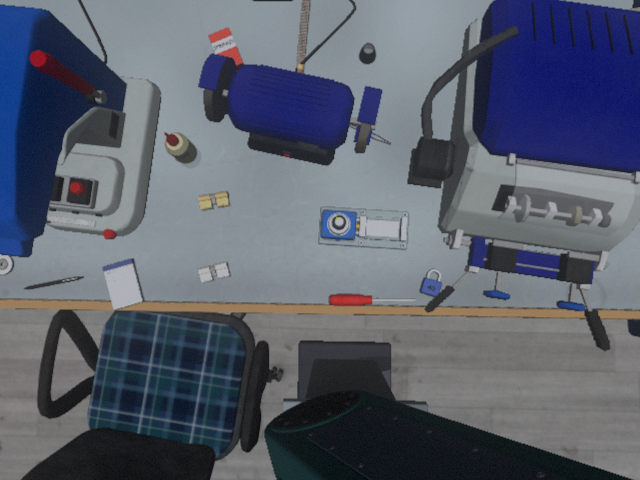

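View pics/side0.png

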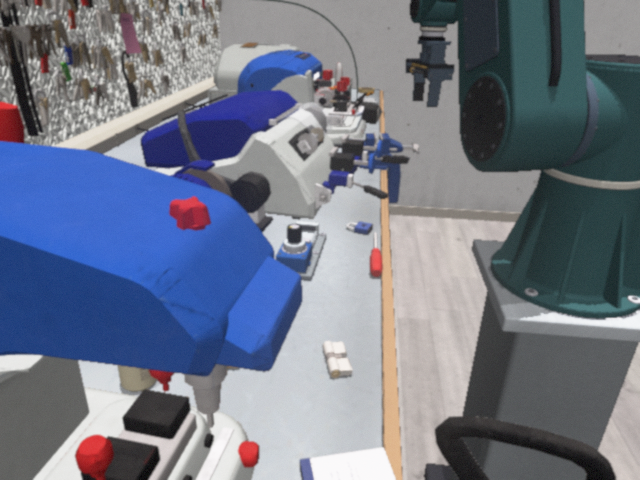

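The top view shows brass at about (213,201), nickel at (213,272) and the fixture at about (364,228) with its cap at (340,222). The side view shows the fixture at (300,250) and nickel at (337,358), and the brass is hidden. I'll zoom in on the parts.

```bash
python3 - <<'E'
import cv2,numpy as np
i=cv2.imread("pics/top0.png")
a=cv2.resize(i[185:295,190:250],None,fx=5,fy=5,interpolation=cv2.INTER_CUBIC)
b=cv2.resize(i[200:255,310:415],None,fx=5,fy=5,interpolation=cv2.INTER_CUBIC)
o=np.zeros((550,825,3),np.uint8)[:, :800]
o[:550,:300]=a; o[:275,300:800]=b[:,:500]
cv2.imwrite("pics/crop0.png",o)
E
cat > h.py <<'E'
import cv2,numpy as np
from station import arm
def ray(r,uv,z):
    R=cv2.Rodrigues(np.array(r["rvec"]))[0];t=np.array(r["tvec"]).ravel()
    d=R.T@np.linalg.inv(r["K"])@np.array([uv[0],uv[1],1.]);c=-R.T@t
    return c+d*(z-c[2])/d[2]
def proj(r,p):
    return cv2.projectPoints(np.array(p,float).reshape(-1,3),np.array(r["rvec"]),np.array(r["tvec"]),r["K"],None)[0].reshape(-1,2)
E
```

```text
(no output)
```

View pics/crop0.png

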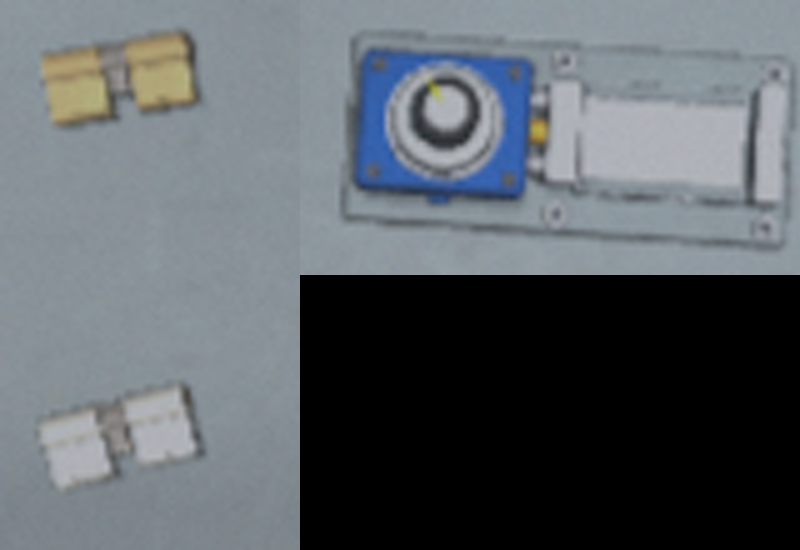

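```bash
python3 - <<'E'
from h import *
r=arm.get_image("top")
def c(l,o,z): return np.array([ray(r,(o[0]+x/5-.4,o[1]+y/5-.4),z) for x,y in l])
b=c([(43,53),(187,33),(199,102),(57,125)],(190,185),.010)
n=c([(38,420),(184,383),(203,455),(62,490)],(190,185),.010)
f=c([(55,33),(493,57),(480,247),(43,217)],(310,200),.012)
for m,l in((b,'brass'),(n,'nick'),(f,'fix')):
    ct=m.mean(0);d=(m[0]+m[3]-m[1]-m[2])/2;w=(m[0]+m[1]-m[2]-m[3])/2
    print(l,ct.round(4),'len',np.linalg.norm(d),'wid',np.linalg.norm(w),'yaw of y',np.degrees(np.arctan2(-d[0],d[1])),np.degrees(np.arctan2(w[1],w[0])))
cap=c([(143,112)],(310,200),.093)[0];print('cap',cap)
col=c([(144,121)],(310,200),.061)[0];print('collar',col)
st=c([(468,85),(480,85),(455,203)],(310,200),.040);print(st)
# housing corners z .046
h=c([(63,48),(235,60),(225,198),(57,187)],(310,200),.046);print('hous',h,h.mean(0))
# nest channel: right end at floor / stop top face
for y in (.056,-.0445,-.078): pass
R=cv2.Rodrigues(np.array(r["rvec"]))[0];print('cam',-R.T@np.array(r["tvec"]).ravel())
E
```

```text
brass [0.5898 0.3199 0.01  ] len 0.06516746291726963 wid 0.03259567266639462 yaw of y 9.235139521611513 12.177426516687015
nick [0.4291 0.3147 0.01  ] len 0.06588222274939505 wid 0.03307457237326614 yaw of y 14.915856687410225 18.68777991833534
fix [ 0.533  -0.0145  0.012 ] len 0.19337242601262639 wid 0.08331981205707009 yaw of y -2.8212986716507973 -3.2620186467717174
cap [0.53405544 0.04159568 0.093     ]
collar [0.5341477  0.04068437 0.061     ]
[[ 0.55392743 -0.09845405  0.04      ]
 [ 0.55398993 -0.10358298  0.04      ]
 [ 0.50300504 -0.09309576  0.04      ]]
hous [[0.56699886 0.07563144 0.046     ]
 [0.56268386 0.00186296 0.046     ]
 [0.50331518 0.00550975 0.046     ]
 [0.50706332 0.07727942 0.046     ]] [0.53501531 0.04007089 0.046     ]
cam [0.42182458 0.05427016 1.01341131]
```

Brass is at (0.590, 0.320) with its long axis about 10° off y. The measured size is 65 x 33 mm, which matches. The fixture is at (0.533, -0.0145) with yaw about -3°, measuring 193 x 83 mm. The cap at (0.534, 0.041) agrees with fixture y = +56 mm. I'll raise the arm and swing over.

jog_arm(steps=[{"dz": -4, "fingers": 1}, {"dz": -4}, {"dz": -4}, {"dx": 1.6, "dy": -2.5, "dz": -2.5}, {"dx": 1.6, "dy": -2.5, "dz": -2.5}, {"dx": 1.9, "dy": -3, "dz": -1.5}, {"dx": 2, "dy": -3.4}, {"dx": 2, "dy": -3.4}], grip_force=20)

```text
schema error: expected keys fingers, dx, dy, dz, turn
```

```bash
cat >> h.py <<'E'
def to(xy,z,yaw,n=0):
    "remaining turn (rad, first) then tool shift (cm) to reach xy,z with tool-x heading yaw (deg)"
    s=arm.read_state();R=np.array(s["tool_rot"]);p=np.array(s["eef_pos"])
    y0=np.degrees(np.arctan2(R[1,0],R[0,0]));t=-np.radians((yaw-y0+180)%360-180)
    d=np.array([xy[0],xy[1],z])-p
    a=np.radians(yaw);Rn=np.c_[[np.cos(a),np.sin(a),0],[np.sin(a),-np.cos(a),0],[0,0,-1]]
    print("t",round(s["clock"],2),"pos",p.round(4),"yaw",y0.round(2),"q",np.round(s["q"],1),"F",np.round(s["contact_force"],1),"M",np.round(s["moment"],2),"w",round(s["grip_width"]*91,1),"gf",round(s["grasp_force"],1))
    print("turn",t.round(3),"then shift cm",(Rn.T@d*100).round(2),"| without turn",(R.T@d*100).round(2))
E
python3 -c "
from h import *
to((.45,0),.42,100.5)"
```

```text
t 0.15 pos [ 0.2431 -0.6561  0.2134] yaw 20.33 q [-71.6  21.7  99.4  -0.   58.9  -1.9] F [ 0.1  0.2 -0.1] M [0.03 0.01 0.05] w 90.9 gf 0.0
turn -1.399 then shift cm [ 60.74  32.3  -20.66] | without turn [ 42.2  -54.35 -20.61]
```

jog_arm(steps=[{"dx": 0, "dy": 0, "dz": -4, "turn": 0, "fingers": 1}, {"dx": 0, "dy": 0, "dz": -4, "turn": 0, "fingers": 1}, {"dx": 0, "dy": 0, "dz": -4, "turn": 0, "fingers": 1}, {"dx": 1.6, "dy": -2.5, "dz": -2.5, "turn": 0, "fingers": 1}, {"dx": 1.6, "dy": -2.5, "dz": -2.5, "turn": 0, "fingers": 1}, {"dx": 1.9, "dy": -3, "dz": -1.5, "turn": 0, "fingers": 1}, {"dx": 2, "dy": -3.4, "dz": 0, "turn": 0, "fingers": 1}, {"dx": 2, "dy": -3.4, "dz": 0, "turn": 0, "fingers": 1}], grip_force=20)

```text
clock: 0.82
eef_pos: [0.2772, -0.4847, 0.3997]
tool_rot: [[0.938, 0.347, 0.001], [0.347, -0.938, -0.001], [0.0, 0.001, -1.0]]
contact_force: [1.6, 0.2, 0.3]
grip_width: 0.999
grasp_force: 0.0
```

```bash
python3 -c "
from h import *
to((.45,0),.40,100.5)"
```

```text
t 0.82 pos [ 0.2772 -0.4847  0.3997] yaw 20.3 q [-62.6  -1.4 106.8   0.   74.5   7.1] F [1.6 0.2 0.3] M [ 0.07 -0.06  0.04] w 90.9 gf 0.0
turn -1.4 then shift cm [ 4.451e+01  2.582e+01 -3.000e-02] | without turn [ 33.02 -39.46  -0.08]
```

jog_arm(steps=[{"dx": 2.55, "dy": -3.05, "dz": 0, "turn": 0, "fingers": 1}, {"dx": 2.55, "dy": -3.05, "dz": 0, "turn": 0, "fingers": 1}, {"dx": 2.55, "dy": -3.05, "dz": 0, "turn": 0, "fingers": 1}, {"dx": 2.55, "dy": -3.05, "dz": 0, "turn": 0, "fingers": 1}, {"dx": 2.55, "dy": -3.05, "dz": 0, "turn": 0, "fingers": 1}, {"dx": 2.55, "dy": -3.05, "dz": 0, "turn": 0, "fingers": 1}, {"dx": 2.55, "dy": -3.05, "dz": 0, "turn": 0, "fingers": 1}, {"dx": 2.55, "dy": -3.05, "dz": 0, "turn": 0, "fingers": 1}])

```text
clock: 1.48
eef_pos: [0.3836, -0.1845, 0.399]
tool_rot: [[0.938, 0.347, 0.0], [0.347, -0.938, -0.0], [0.0, 0.0, -1.0]]
contact_force: [1.5, -0.6, -0.0]
grip_width: 1.002
grasp_force: 0.0
```

jog_arm(steps=[{"dx": 2.55, "dy": -3.05, "dz": 0, "turn": 0, "fingers": 1}, {"dx": 2.55, "dy": -3.05, "dz": 0, "turn": 0, "fingers": 1}, {"dx": 2.55, "dy": -3.05, "dz": 0, "turn": 0, "fingers": 1}, {"dx": 2.55, "dy": -3.05, "dz": 0, "turn": 0, "fingers": 1}, {"dx": 0, "dy": 0, "dz": 0, "turn": -0.12, "fingers": 1}, {"dx": 0, "dy": 0, "dz": 0, "turn": -0.12, "fingers": 1}, {"dx": 0, "dy": 0, "dz": 0, "turn": -0.12, "fingers": 1}, {"dx": 0, "dy": 0, "dz": 0, "turn": -0.12, "fingers": 1}])

```text
clock: 2.15
eef_pos: [0.4368, -0.036, 0.3987]
tool_rot: [[0.666, 0.746, -0.0], [0.746, -0.666, 0.0], [-0.0, -0.0, -1.0]]
contact_force: [0.1, -0.4, -0.2]
grip_width: 1.003
grasp_force: 0.0
```

jog_arm(steps=[{"dx": 0, "dy": 0, "dz": 0, "turn": -0.12, "fingers": 1}, {"dx": 0, "dy": 0, "dz": 0, "turn": -0.12, "fingers": 1}, {"dx": 0, "dy": 0, "dz": 0, "turn": -0.12, "fingers": 1}, {"dx": 0, "dy": 0, "dz": 0, "turn": -0.12, "fingers": 1}, {"dx": 0, "dy": 0, "dz": 0, "turn": -0.12, "fingers": 1}, {"dx": 0, "dy": 0, "dz": 0, "turn": -0.12, "fingers": 1}, {"dx": 0, "dy": 0, "dz": 0, "turn": -0.12, "fingers": 1}, {"dx": 0, "dy": 0, "dz": 0, "turn": -0.08, "fingers": 1}])

```text
clock: 2.82
eef_pos: [0.4367, -0.0365, 0.3988]
tool_rot: [[-0.189, 0.982, -0.0], [0.982, 0.189, 0.0], [0.0, -0.0, -1.0]]
contact_force: [0.4, -0.5, -0.1]
grip_width: 1.0
grasp_force: 0.0
```

```bash
python3 -c "
from h import *
to((.59,.32),.10,100.5)"
```

```text
t 2.82 pos [ 0.4367 -0.0365  0.3988] yaw 100.92 q [ -7.8 -14.6 118.4  -0.   76.3 -18.7] F [ 0.4 -0.5 -0.1] M [-0.03 -0.13 -0.03] w 91.0 gf 0.0
turn 0.007 then shift cm [32.26 21.57 29.88] | without turn [32.1  21.81 29.87]
```

jog_arm(steps=[{"dx": 2.9, "dy": 2.0, "dz": 1.5, "turn": 0, "fingers": 1}, {"dx": 2.9, "dy": 2.0, "dz": 1.5, "turn": 0, "fingers": 1}, {"dx": 2.9, "dy": 2.0, "dz": 1.5, "turn": 0, "fingers": 1}, {"dx": 2.9, "dy": 2.0, "dz": 1.5, "turn": 0, "fingers": 1}, {"dx": 2.9, "dy": 2.0, "dz": 1.5, "turn": 0, "fingers": 1}, {"dx": 2.9, "dy": 2.0, "dz": 1.5, "turn": 0, "fingers": 1}, {"dx": 2.9, "dy": 2.0, "dz": 1.5, "turn": 0, "fingers": 1}, {"dx": 2.9, "dy": 2.0, "dz": 1.5, "turn": 0, "fingers": 1}])

```text
clock: 3.48
eef_pos: [0.5519, 0.2227, 0.2779]
tool_rot: [[-0.183, 0.983, -0.0], [0.983, 0.183, -0.0], [-0.0, -0.0, -1.0]]
contact_force: [0.1, -0.1, 0.0]
grip_width: 0.995
grasp_force: 0.0
```

jog_arm(steps=[{"dx": 2.9, "dy": 2.0, "dz": 1.5, "turn": 0, "fingers": 1}, {"dx": 2.9, "dy": 2.0, "dz": 1.5, "turn": 0, "fingers": 1}, {"dx": 1.5, "dy": 0.9, "dz": 3, "turn": 0, "fingers": 1}, {"dx": 1.5, "dy": 0.9, "dz": 3, "turn": 0, "fingers": 1}, {"dx": 0, "dy": 0, "dz": 3, "turn": 0, "fingers": 1}, {"dx": 0, "dy": 0, "dz": 3, "turn": 0, "fingers": 1}, {"dx": 0, "dy": 0, "dz": 0, "turn": 0, "fingers": 1}])

```text
clock: 4.07
eef_pos: [0.5894, 0.3167, 0.1228]
tool_rot: [[-0.183, 0.983, -0.008], [0.983, 0.183, -0.004], [-0.002, -0.008, -1.0]]
contact_force: [-1.2, 0.3, -0.8]
grip_width: 1.0
grasp_force: 0.0
```

```bash
python3 -c "
from h import *
to((.59,.32),.005,100.5)
r=arm.get_image('top');i=r['image'][:,:,::-1][150:290,150:300];cv2.imwrite('pics/b1.png',cv2.resize(i,None,fx=4,fy=4,interpolation=cv2.INTER_CUBIC))"
```

```text
t 4.07 pos [0.5894 0.3167 0.1228] yaw 100.57 q [ 26.3  25.6 104.8  -0.   50.1  15.7] F [-1.2  0.3 -0.8] M [-0.02 -0.08  0.04] w 91.0 gf 0.0
turn 0.001 then shift cm [ 0.31  0.12 11.78] | without turn [ 0.34  0.21 11.78]
```

View pics/b1.png

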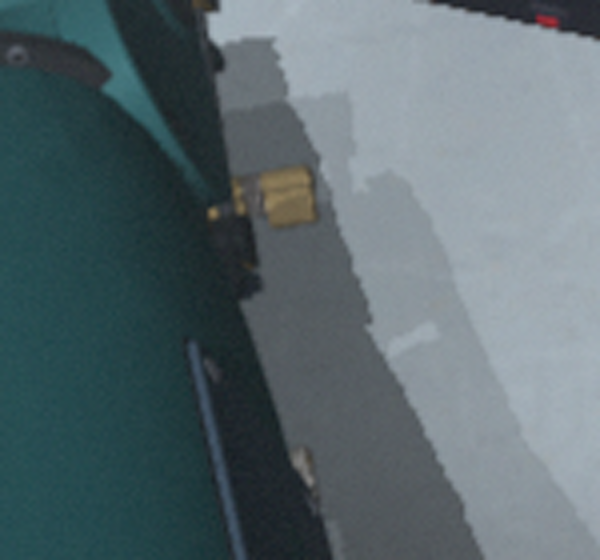

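The picture shows brass at about (270,195) in the crop, under the fingers, with nickel well away. I'll descend and grip.

jog_arm(steps=[{"dx": 0.3, "dy": 0.2, "dz": 3, "turn": 0, "fingers": 1}, {"dx": 0, "dy": 0, "dz": 3, "turn": 0, "fingers": 1}, {"dx": 0, "dy": 0, "dz": 3, "turn": 0, "fingers": 0.5}, {"dx": 0, "dy": 0, "dz": 1.7, "turn": 0, "fingers": 0.2}, {"dx": 0, "dy": 0, "dz": 1.0, "turn": 0, "fingers": 0}, {"dx": 0, "dy": 0, "dz": 0, "turn": 0, "fingers": -0.1}, {"dx": 0, "dy": 0, "dz": 0, "turn": 0, "fingers": -0.1}])

```text
clock: 4.7
eef_pos: [0.5951, 0.3217, 0.0136]
tool_rot: [[-0.183, 0.983, 0.001], [0.983, 0.183, 0.001], [0.0, 0.001, -1.0]]
contact_force: [0.1, 0.8, -0.1]
grip_width: 0.666
grasp_force: 0.0
```

```bash
python3 -c "
from h import *
to((.59,.32),.005,100.5)"
```

```text
t 4.7 pos [0.5951 0.3217 0.0136] yaw 100.54 q [ 26.4  35.  104.6   0.   40.3  15.9] F [ 0.1  0.8 -0.1] M [ 0.02 -0.11  0.04] w 60.6 gf 0.0
turn 0.001 then shift cm [-0.07 -0.53  0.86] | without turn [-0.07 -0.53  0.86]
```

jog_arm(steps=[{"dx": 0, "dy": -0.5, "dz": 0.4, "turn": 0, "fingers": 0}, {"dx": 0, "dy": 0, "dz": 0.45, "turn": 0, "fingers": 0}, {"dx": 0, "dy": 0, "dz": 0, "turn": 0, "fingers": -1}, {"dx": 0, "dy": 0, "dz": 0, "turn": 0, "fingers": -1}, {"dx": 0, "dy": 0, "dz": 0, "turn": 0, "fingers": -1}, {"dx": 0, "dy": 0, "dz": 0, "turn": 0, "fingers": -1}, {"dx": 0, "dy": 0, "dz": 0, "turn": 0, "fingers": -1}, {"dx": 0, "dy": 0, "dz": 0, "turn": 0, "fingers": -1}], grip_force=20)

```text
clock: 5.37
eef_pos: [0.5894, 0.3205, 0.0039]
tool_rot: [[-0.183, 0.983, 0.0], [0.983, 0.183, 0.0], [0.0, 0.0, -1.0]]
contact_force: [-0.8, -1.4, 6.0]
grip_width: 0.36
grasp_force: 20.0
```

```bash
python3 -c "
from h import *
to((.59,.32),.005,100.5)"
```

```text
t 5.37 pos [0.5894 0.3205 0.0039] yaw 100.54 q [ 26.5  35.5 105.2   0.   39.3  16. ] F [-0.8 -1.4  6. ] M [-0.14  0.25  0.02] w 32.7 gf 20.0
turn 0.001 then shift cm [-0.06  0.05 -0.11] | without turn [-0.06  0.05 -0.11]
```

The grip holds at 32.7 mm. I'll lift and carry it to the nest.

jog_arm(steps=[{"dx": 0, "dy": 0, "dz": -2, "turn": 0, "fingers": -1}, {"dx": 0, "dy": 0, "dz": -3, "turn": 0, "fingers": -1}, {"dx": 0, "dy": 0, "dz": -3.5, "turn": 0, "fingers": -1}, {"dx": 0, "dy": 0, "dz": -3.5, "turn": 0, "fingers": -1}, {"dx": 0, "dy": 0, "dz": -3.5, "turn": 0.1, "fingers": -1}, {"dx": 0, "dy": 0, "dz": -1.5, "turn": 0.1, "fingers": -1}, {"dx": 0, "dy": 0, "dz": 0, "turn": 0.035, "fingers": -1}, {"dx": 0, "dy": 0, "dz": 0, "turn": 0, "fingers": -1}])

```text
clock: 6.03
eef_pos: [0.5896, 0.3206, 0.1747]
tool_rot: [[0.053, 0.999, 0.002], [0.999, -0.053, 0.001], [0.001, 0.002, -1.0]]
contact_force: [0.5, 0.2, -2.5]
grip_width: 0.361
grasp_force: 20.0
```

```bash
python3 -c "
from h import *
to((.531,-.055),.17,87)"
```

```text
t 6.03 pos [0.5896 0.3206 0.1747] yaw 86.98 q [ 26.5  21.8 104.   -0.   54.2  29.6] F [ 0.5  0.2 -2.5] M [-0.04 -0.05  0.03] w 32.9 gf 20.0
turn -0.0 then shift cm [-37.81  -3.88   0.47] | without turn [-37.81  -3.87   0.42]
```

jog_arm(steps=[{"dx": -2.5, "dy": -0.3, "dz": 0, "turn": 0, "fingers": -1}, {"dx": -3.8, "dy": -0.4, "dz": 0, "turn": 0, "fingers": -1}, {"dx": -3.8, "dy": -0.4, "dz": 0, "turn": 0, "fingers": -1}, {"dx": -3.8, "dy": -0.4, "dz": 0, "turn": 0, "fingers": -1}, {"dx": -3.8, "dy": -0.4, "dz": 0, "turn": 0, "fingers": -1}, {"dx": -3.8, "dy": -0.4, "dz": 0, "turn": 0, "fingers": -1}, {"dx": -3.8, "dy": -0.4, "dz": 0, "turn": 0, "fingers": -1}, {"dx": -3.8, "dy": -0.4, "dz": 0, "turn": 0, "fingers": -1}])

```text
clock: 6.7
eef_pos: [0.5421, 0.0297, 0.1725]
tool_rot: [[0.049, 0.999, -0.002], [0.999, -0.049, -0.0], [-0.0, -0.002, -1.0]]
contact_force: [1.0, -0.0, -2.5]
grip_width: 0.358
grasp_force: 20.0
```

jog_arm(steps=[{"dx": -3.5, "dy": -0.4, "dz": 0, "turn": 0, "fingers": -1}, {"dx": -3, "dy": -0.3, "dz": 0, "turn": 0, "fingers": -1}, {"dx": -1.5, "dy": -0.1, "dz": 0, "turn": 0, "fingers": -1}, {"dx": -0.5, "dy": 0, "dz": 0, "turn": 0, "fingers": -1}, {"dx": 0, "dy": 0, "dz": 0, "turn": 0, "fingers": -1}, {"dx": 0, "dy": 0, "dz": 0, "turn": 0, "fingers": -1}])

```text
clock: 7.2
eef_pos: [0.5309, -0.0526, 0.1729]
tool_rot: [[0.05, 0.999, -0.001], [0.999, -0.05, 0.0], [0.0, -0.001, -1.0]]
contact_force: [-0.0, 0.7, -2.5]
grip_width: 0.358
grasp_force: 20.0
```

```bash
python3 - <<'E'
from h import *
to((.531,-.055),.07,87)
r=arm.get_image('side');cv2.imwrite('pics/s_raw.png',r['image'][:,:,::-1])
rt=arm.get_image('top')
i0=cv2.imread('pics/top0.png')
def draw(img,r,x,y,yaw,org,f):
    a=np.radians(yaw);P=lambda u,v,z:(x+u*np.cos(a)-v*np.sin(a),y+u*np.sin(a)+v*np.cos(a),z)
    def poly(p,col):
        q=((proj(r,[P(*k) for k in p])+.5-org)*f).astype(int);cv2.polylines(img,[q.reshape(-1,1,2)],True,col,1)
    box=lambda x0,x1,y0,y1,z:[(x0,y0,z),(x1,y0,z),(x1,y1,z),(x0,y1,z)]
    poly(box(-.042,.042,-.098,.098,.012),(0,0,255))
    poly([(.014*np.cos(k),.056+.014*np.sin(k),.093) for k in np.linspace(0,6.2,24)],(0,255,0))
    poly([(.022*np.cos(k),.056+.022*np.sin(k),.061) for k in np.linspace(0,6.2,24)],(0,255,0))
    poly(box(-.018,.018,-.078,-.011,.020),(255,0,255))
    poly(box(-.0181,.0181,-.078,-.0779,.040),(0,255,255))
f=7;o=np.array([310,195]);a=cv2.resize(i0[195:260,310:420],None,fx=f,fy=f,interpolation=cv2.INTER_CUBIC)
draw(a,rt,.5335,-.0145,-3,o,f);cv2.imwrite('pics/fit.png',a)
E
```

```text
t 7.2 pos [ 0.5309 -0.0526  0.1729] yaw 87.11 q [ -8.2  10.  119.8   0.   50.2  -5.3] F [-0.   0.7 -2.5] M [ 0.05 -0.09 -0.01] w 32.6 gf 20.0
turn 0.002 then shift cm [-0.23  0.02 10.29] | without turn [-0.24  0.03 10.29]
```

View pics/fit.png

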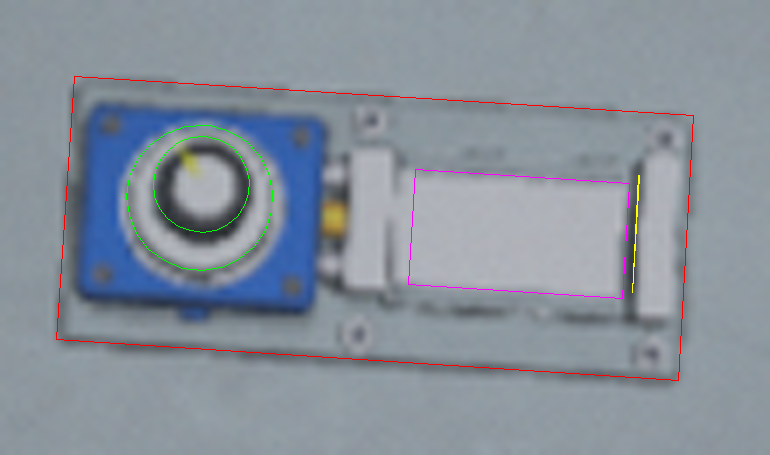

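The overlay shows the model 1 px or less off. The cap, at (202,190), sits slightly low and the stop slightly high, so I'll refine numerically with a fit to the base outline and the blue housing.

```bash
python3 - <<'E'
from h import *
from scipy.optimize import minimize
from scipy.ndimage import map_coordinates as mc
rt=arm.get_image('top');i0=cv2.imread('pics/top0.png');g=cv2.cvtColor(i0,cv2.COLOR_BGR2GRAY).astype(float)
g=cv2.GaussianBlur(g,(0,0),.7)
def P(x,y,yaw,uvz):
    a=np.radians(yaw);u,v,z=np.array(uvz,float).T;return np.c_[x+u*np.cos(a)-v*np.sin(a),y+u*np.sin(a)+v*np.cos(a),z]
def edge(p0,p1,n=80): t=np.linspace(.03,.97,n)[:,None];return np.array(p0)*(1-t)+np.array(p1)*t
def S(p,pts): q=proj(rt,P(*p,pts));return mc(g,[q[:,1],q[:,0]],order=1)
for z in(.0,.006,.012):
    c=[(-.042,-.098,z),(.042,-.098,z),(.042,.098,z),(-.042,.098,z)]
    E=[np.array(edge(c[k],c[(k+1)%4])) for k in range(4)]
    best=min((minimize(lambda p:sum(np.mean(S((p[0]/1e3,p[1]/1e3,p[2]),e)) for e in E),(x0,y0,-3),method='Nelder-Mead') for x0 in(531,533.5,536) for y0 in(-16,-13)),key=lambda m:m.fun)
    print(z,best.x.round(2),round(best.fun,1))
# lateral profiles in fixture frame at x,y,yaw guess
x,y,yaw=.5335,-.0145,-3.2
u=np.arange(-.034,.0341,.001)
for nm,v,z in(('stop top',np.arange(-.09,-.083,.001),.04),('rib',np.arange(-.07,-.025,.001),.0265),('jaw',np.arange(.0,.009,.001),.042)):
    pr=[np.mean(S((x,y,yaw),[(uu,vv,z) for vv in v])) for uu in u];print(nm,' '.join(f'{k*1e3:.0f}:{p:.0f}' for k,p in zip(u,pr)))
v=np.arange(-.1,.02,.001)
print('long',' '.join(f'{k*1e3:.0f}:{np.mean(S((x,y,yaw),[(uu,k,.03) for uu in np.arange(-.012,.013,.002)])):.0f}' for k in v))
h=cv2.cvtColor(i0,cv2.COLOR_BGR2HSV);m=cv2.inRange(h,(100,120,60),(130,255,255));m[:195]=0;m[255:]=0;m[:,:310]=0;m[:,375:]=0
k=cv2.convexHull(cv2.findNonZero(m));r=cv2.minAreaRect(k);print('housing',r,ray(rt,r[0],.046))
E
```

```text
0.0 [533.76 -18.11  -2.9 ] 503.0
0.006 [533.2  -17.91  -2.94] 508.4
0.012 [532.46 -21.88  -2.92] 509.5
stop top -34:145 -33:148 -32:149 -31:145 -30:140 -29:134 -28:128 -27:126 -26:132 -25:140 -24:152 -23:164 -22:169 -21:173 -20:173 -19:174 -18:174 -17:174 -16:174 -15:174 -14:174 -13:173 -12:173 -11:172 -10:171 -9:171 -8:171 -7:171 -6:171 -5:172 -4:172 -3:171 -2:171 -1:170 0:169 1:169 2:169 3:170 4:170 5:170 6:171 7:171 8:171 9:172 10:172 11:172 12:172 13:173 14:173 15:173 16:173 17:174 18:174 19:174 20:174 21:173 22:171 23:168 24:163 25:157 26:151 27:145 28:141 29:138 30:138 31:138 32:141 33:144 34:144
rib -34:150 -33:150 -32:149 -31:148 -30:146 -29:140 -28:134 -27:129 -26:124 -25:125 -24:129 -23:134 -22:139 -21:144 -20:150 -19:156 -18:163 -17:169 -16:173 -15:176 -14:177 -13:178 -12:178 -11:178 -10:178 -9:178 -8:178 -7:178 -6:178 -5:178 -4:178 -3:178 -2:178 -1:178 0:178 1:178 2:178 3:178 4:178 5:178 6:178 7:178 8:177 9:177 10:177 11:177 12:177 13:175 14:172 15:166 16:159 17:152 18:146 19:143 20:143 21:143 22:143 23:143 24:144 25:145 26:147 27:148 28:149 29:150 30:149 31:149 32:149 33
[... 883 characters left out ...]
:178 -54:178 -53:178 -52:177 -51:177 -50:177 -49:178 -48:178 -47:178 -46:178 -45:178 -44:178 -43:178 -42:177 -41:177 -40:177 -39:177 -38:178 -37:178 -36:178 -35:178 -34:178 -33:178 -32:178 -31:178 -30:178 -29:177 -28:177 -27:177 -26:177 -25:178 -24:178 -23:178 -22:177 -21:177 -20:178 -19:178 -18:177 -17:178 -16:178 -15:178 -14:177 -13:178 -12:178 -11:178 -10:177 -9:176 -8:174 -7:170 -6:166 -5:163 -4:161 -3:163 -2:169 -1:173 0:175 1:177 2:177 3:177 4:176 5:175 6:171 7:164 8:153 9:140 10:127 11:119 12:116 13:116 14:117 15:116 16:112 17:106 18:97 19:91
housing ((338.172607421875, 224.91152954101562), (33.592098236083984, 28.403614044189453), 3.814074993133545) [0.53351868 0.04092559 0.046     ]
```

jog_arm(steps=[{"dx": -0.3, "dy": 0, "dz": 2, "turn": 0, "fingers": -1}, {"dx": 0, "dy": 0, "dz": 3, "turn": 0, "fingers": -1}, {"dx": 0, "dy": 0, "dz": 3, "turn": 0, "fingers": -1}, {"dx": 0, "dy": 0, "dz": 3, "turn": 0, "fingers": -1}, {"dx": 0, "dy": 0, "dz": 1.5, "turn": 0, "fingers": -1}, {"dx": 0, "dy": 0, "dz": 0.8, "turn": 0, "fingers": -1}, {"dx": 0, "dy": 0, "dz": 0, "turn": 0, "fingers": -1}, {"dx": 0, "dy": 0, "dz": 0, "turn": 0, "fingers": -1}])

```text
clock: 8.02
eef_pos: [0.5313, -0.0558, 0.0409]
tool_rot: [[0.05, 0.999, 0.0], [0.999, -0.05, -0.0], [-0.0, 0.0, -1.0]]
contact_force: [0.5, 0.6, -1.8]
grip_width: 0.356
grasp_force: 20.0
```

```bash
python3 - <<'E'
from h import *
to((.5308,-.0555),.0285,87.05)
r=arm.get_image('side');q=proj(r,[.531,-.059,.03])[0].astype(int);print(q)
t=arm.get_image('top')
f=lambda i,c,w,h:cv2.resize(i[c[1]-h:c[1]+h,c[0]-w:c[0]+w,::-1],None,fx=5,fy=5,interpolation=cv2.INTER_CUBIC)
q2=proj(t,[.531,-.059,.03])[0].astype(int)
cv2.imwrite('pics/n1.png',np.hstack([f(r['image'],q,40,50),f(t['image'],q2,40,50)]))
E
```

```text
t 8.02 pos [ 0.5313 -0.0558  0.0409] yaw 87.12 q [ -8.5  23.1 121.3   0.   35.6  -5.6] F [ 0.5  0.6 -1.8] M [-0.03 -0.19 -0.02] w 32.4 gf 20.0
turn 0.001 then shift cm [ 0.02 -0.05  1.24] | without turn [ 0.02 -0.05  1.24]
[302 234]
```

View pics/n1.png

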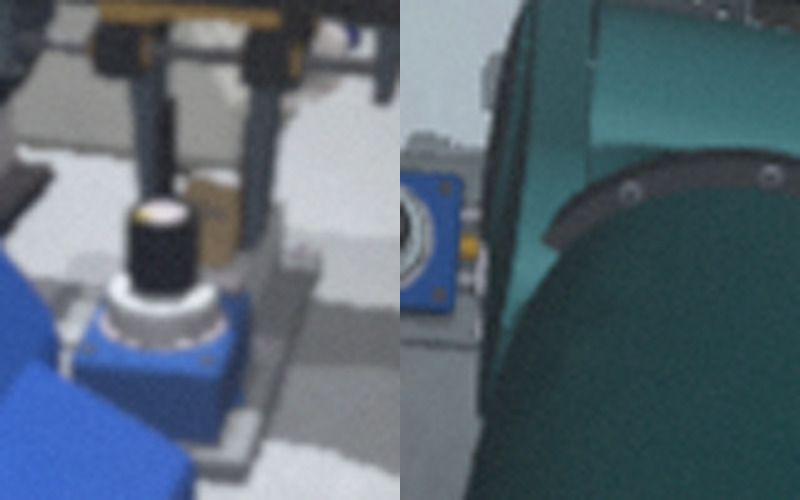

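The side crop shows the cylinder (215,215) held over the nest, behind the cap, and the arm hides the nest in the top view. I'll lower in small steps while watching the force.

jog_arm(steps=[{"dx": 0, "dy": -0.04, "dz": 0.5, "turn": 0, "fingers": -1}, {"dx": 0, "dy": 0, "dz": 0.3, "turn": 0, "fingers": -1}, {"dx": 0, "dy": 0, "dz": 0, "turn": 0, "fingers": -1}])

```text
clock: 8.37
eef_pos: [0.5304, -0.0561, 0.0323]
tool_rot: [[0.051, 0.999, 0.0], [0.999, -0.051, -0.0], [0.0, 0.0, -1.0]]
contact_force: [-0.1, 0.2, -2.7]
grip_width: 0.36
grasp_force: 20.0
```

jog_arm(steps=[{"dx": 0, "dy": 0, "dz": 0.15, "turn": 0, "fingers": -1}, {"dx": 0, "dy": 0, "dz": 0.0, "turn": 0, "fingers": -1}])

```text
clock: 8.53
eef_pos: [0.5304, -0.0561, 0.0308]
tool_rot: [[0.051, 0.999, -0.0], [0.999, -0.051, 0.0], [0.0, -0.0, -1.0]]
contact_force: [-0.7, 0.1, -2.3]
grip_width: 0.355
grasp_force: 20.0
```

jog_arm(steps=[{"dx": 0, "dy": 0, "dz": 0.15, "turn": 0, "fingers": -1}, {"dx": 0, "dy": 0, "dz": 0.0, "turn": 0, "fingers": -1}])

```text
clock: 8.7
eef_pos: [0.5304, -0.0561, 0.0293]
tool_rot: [[0.051, 0.999, -0.0], [0.999, -0.051, 0.0], [0.0, -0.0, -1.0]]
contact_force: [-0.1, 0.6, -2.6]
grip_width: 0.359
grasp_force: 20.0
```

```bash
python3 -c "
from h import *
to((.5308,-.0555),.0285,87.05)"
```

```text
t 8.7 pos [ 0.5304 -0.0561  0.0293] yaw 87.08 q [ -8.5  24.3 121.4   0.   34.3  -5.6] F [-0.1  0.6 -2.6] M [-0.   -0.12  0.04] w 32.6 gf 20.0
turn 0.0 then shift cm [0.07 0.03 0.08] | without turn [0.07 0.03 0.08]
```

jog_arm(steps=[{"dx": 0, "dy": 0, "dz": 0.1, "turn": 0, "fingers": -1}, {"dx": 0, "dy": 0, "dz": 0.0, "turn": 0, "fingers": -1}])

```text
clock: 8.87
eef_pos: [0.5304, -0.0561, 0.0283]
tool_rot: [[0.051, 0.999, -0.0], [0.999, -0.051, 0.0], [0.0, -0.0, -1.0]]
contact_force: [-0.2, -0.5, -1.3]
grip_width: 0.36
grasp_force: 20.0
```

jog_arm(steps=[{"dx": 0, "dy": 0, "dz": 0.08, "turn": 0, "fingers": -1}, {"dx": 0, "dy": 0, "dz": 0.0, "turn": 0, "fingers": -1}, {"dx": 0, "dy": 0, "dz": 0.0, "turn": 0, "fingers": -1}])

```text
clock: 9.12
eef_pos: [0.5305, -0.0561, 0.0276]
tool_rot: [[0.051, 0.999, -0.0], [0.999, -0.051, 0.0], [0.0, -0.0, -1.0]]
contact_force: [-0.1, -0.3, -1.5]
grip_width: 0.36
grasp_force: 20.0
```

```bash
python3 -c "
from h import *
to((.5308,-.0555),.0275,87.05)"
```

```text
t 9.12 pos [ 0.5305 -0.0561  0.0276] yaw 87.08 q [ -8.5  24.5 121.4   0.   34.2  -5.6] F [-0.1 -0.3 -1.5] M [-0.02 -0.08 -0.04] w 32.8 gf 20.0
turn 0.0 then shift cm [0.06 0.03 0.01] | without turn [0.06 0.03 0.01]
```

jog_arm(steps=[{"dx": 0, "dy": 0, "dz": 0, "turn": 0, "fingers": -0.2}, {"dx": 0, "dy": 0, "dz": 0, "turn": 0, "fingers": -0.15}, {"dx": 0, "dy": 0, "dz": 0, "turn": 0, "fingers": -0.1}, {"dx": 0, "dy": 0, "dz": 0, "turn": 0, "fingers": 0}, {"dx": 0, "dy": 0, "dz": 0, "turn": 0, "fingers": 0.1}, {"dx": 0, "dy": 0, "dz": 0, "turn": 0, "fingers": 0.1}, {"dx": 0, "dy": 0, "dz": -1, "turn": 0, "fingers": 0.1}, {"dx": 0, "dy": 0, "dz": -2, "turn": 0, "fingers": 0.1}])

```text
clock: 9.78
eef_pos: [0.5291, -0.0559, 0.0568]
tool_rot: [[0.051, 0.999, -0.003], [0.999, -0.051, 0.0], [0.0, -0.003, -1.0]]
contact_force: [-0.9, 0.1, -0.1]
grip_width: 0.55
grasp_force: 0.0
```

jog_arm(steps=[{"dx": 0, "dy": 0, "dz": -4, "turn": 0, "fingers": 0}, {"dx": 0, "dy": 0, "dz": -4, "turn": 0, "fingers": 0}, {"dx": 0, "dy": 0, "dz": -4, "turn": 0, "fingers": 0}, {"dx": 3, "dy": 0, "dz": -2, "turn": 0, "fingers": 0}, {"dx": 3.5, "dy": 0, "dz": 0, "turn": 0, "fingers": 0}, {"dx": 3, "dy": 0, "dz": 0, "turn": 0, "fingers": 0}, {"dx": 0, "dy": 0, "dz": 0, "turn": 0, "fingers": 0}, {"dx": 0, "dy": 0, "dz": 0, "turn": 0, "fingers": 0}])

```text
clock: 10.45
eef_pos: [0.5352, 0.0398, 0.1984]
tool_rot: [[0.049, 0.999, 0.001], [0.999, -0.049, -0.0], [0.0, 0.001, -1.0]]
contact_force: [0.3, -0.8, -0.8]
grip_width: 0.501
grasp_force: 0.0
```

```bash
python3 - <<'E'
from h import *
to((.535,.041),.15,-116)
r=arm.get_image('side');q=proj(r,[.531,-.03,.04])[0].astype(int)
t=arm.get_image('top');q2=proj(t,[.531,-.04,.03])[0].astype(int);print(q,q2)
f=lambda i,c,w,h:cv2.resize(i[c[1]-h:c[1]+h,c[0]-w:c[0]+w,::-1],None,fx=5,fy=5,interpolation=cv2.INTER_CUBIC)
cv2.imwrite('pics/n2.png',np.hstack([f(r['image'],q,40,50),f(t['image'],q2,40,50)]))
E
```

```text
t 10.45 pos [0.5352 0.0398 0.1984] yaw 87.21 q [  1.8   8.2 118.8  -0.   53.    4.6] F [ 0.3 -0.8 -0.8] M [-0.05 -0.07 -0.01] w 45.6 gf 0.0
turn -2.736 then shift cm [-0.09  0.07  4.84] | without turn [ 0.12 -0.03  4.84]
[300 235] [375 227]
```

View pics/n2.png

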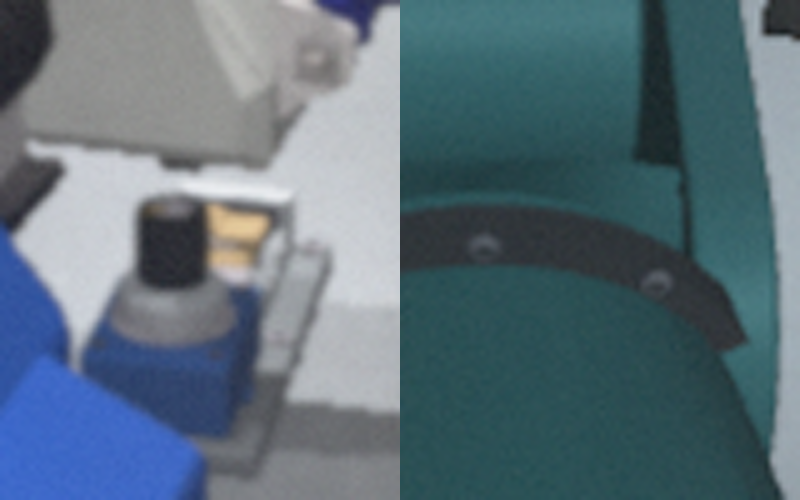

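The cylinder lies flat in the nest at about (238,235) in the side crop. I'll wind the wrist back so one grip covers the whole turn.

jog_arm(steps=[{"dx": 0, "dy": 0, "dz": 0, "turn": -0.12, "fingers": 0}, {"dx": 0, "dy": 0, "dz": 0, "turn": -0.12, "fingers": 0}, {"dx": 0, "dy": 0, "dz": 0, "turn": -0.12, "fingers": 0}, {"dx": 0, "dy": 0, "dz": 0, "turn": -0.12, "fingers": 0}, {"dx": 0, "dy": 0, "dz": 0, "turn": -0.12, "fingers": 0}, {"dx": 0, "dy": 0, "dz": 0, "turn": -0.12, "fingers": 0}, {"dx": 0, "dy": 0, "dz": 0, "turn": -0.12, "fingers": 0}, {"dx": 0, "dy": 0, "dz": 0, "turn": -0.12, "fingers": 0}])

```text
clock: 11.22
eef_pos: [0.5352, 0.0376, 0.1976]
tool_rot: [[-0.792, 0.611, -0.0], [0.611, 0.792, -0.0], [0.0, -0.0, -1.0]]
contact_force: [-0.2, 0.1, 0.7]
grip_width: 0.499
grasp_force: 0.0
```

jog_arm(steps=[{"dx": 0, "dy": 0, "dz": 0, "turn": -0.12, "fingers": 0}, {"dx": 0, "dy": 0, "dz": 0, "turn": -0.12, "fingers": 0}, {"dx": 0, "dy": 0, "dz": 0, "turn": -0.12, "fingers": 0}, {"dx": 0, "dy": 0, "dz": 0, "turn": -0.12, "fingers": 0}, {"dx": 0, "dy": 0, "dz": 0, "turn": -0.12, "fingers": 0}, {"dx": 0, "dy": 0, "dz": 0, "turn": -0.12, "fingers": 0}, {"dx": 0, "dy": 0, "dz": 0, "turn": -0.12, "fingers": 0}, {"dx": 0, "dy": 0, "dz": 0, "turn": -0.12, "fingers": 0}])

```text
clock: 11.88
eef_pos: [0.5352, 0.0375, 0.1976]
tool_rot: [[-0.955, -0.298, -0.0], [-0.298, 0.955, -0.0], [0.001, 0.0, -1.0]]
contact_force: [-0.7, -0.8, -0.3]
grip_width: 0.502
grasp_force: 0.0
```

jog_arm(steps=[{"dx": 0, "dy": 0, "dz": 0, "turn": -0.12, "fingers": 0}, {"dx": 0, "dy": 0, "dz": 0, "turn": -0.12, "fingers": 0}, {"dx": 0, "dy": 0, "dz": 0, "turn": -0.12, "fingers": 0}, {"dx": 0, "dy": 0, "dz": 0, "turn": -0.12, "fingers": 0}, {"dx": 0, "dy": 0, "dz": 0, "turn": -0.12, "fingers": 0}, {"dx": 0, "dy": 0, "dz": 0, "turn": -0.12, "fingers": 0}, {"dx": 0, "dy": 0, "dz": 0, "turn": -0.1, "fingers": 0}, {"dx": 0, "dy": 0, "dz": 0, "turn": 0, "fingers": 0}])

```text
clock: 12.55
eef_pos: [0.5352, 0.0377, 0.1976]
tool_rot: [[-0.434, -0.901, -0.0], [-0.901, 0.434, -0.0], [0.0, 0.0, -1.0]]
contact_force: [0.2, 0.3, 0.2]
grip_width: 0.504
grasp_force: 0.0
```

```bash
python3 - <<'E'
from h import *
to((.535,.041),.069,-116)
# cap centre: dark disc in initial images (top at z=.093, top view; side view)
for n in('top','side'):
    r=arm.get_image(n)
    i=cv2.imread(f'pics/{n}0.png');g=cv2.GaussianBlur(cv2.cvtColor(i,cv2.COLOR_BGR2GRAY),(0,0),.5)
    c=proj(r,[.535,.041,.078])[0];x,y=c.astype(int)
    w=g[y-16:y+17,x-16:x+17];m=cv2.threshold(w,80,255,cv2.THRESH_BINARY_INV)[1]
    k,l,s,ce=cv2.connectedComponentsWithStats(m);j=1+np.argmin(np.linalg.norm(ce[1:]-16,axis=1))
    print(n,c.round(1),s[j],(ce[j]+[x-16,y-16]).round(2))
    if n=='top':
        x0,y0,ww,hh=s[j][:4];ctr=(x-16+x0+(ww-1)/2,y-16+y0+(hh-1)/2);print(ctr,ray(r,ctr,.093),ray(r,ctr,.085))
E
```

```text
t 12.55 pos [0.5352 0.0377 0.1976] yaw -115.74 q [   1.5    8.3  118.8   -0.    53.  -152.7] F [0.2 0.3 0.2] M [ 0.14 -0.03  0.  ] w 45.8 gf 0.0
turn 0.005 then shift cm [-0.29  0.16 12.86] | without turn [-0.29  0.16 12.86]
top [338.4 222.4] [11 12 13 11 49] [338.41 224.51]
(np.float64(339.0), np.float64(223.0)) [0.53202744 0.0399412  0.093     ] [0.53298529 0.03981666 0.085     ]
side [293.7 233.1] [ 11   9  22  17 190] [295.33 234.25]
```

jog_arm(steps=[{"dx": -0.2, "dy": 0.23, "dz": 2, "turn": 0, "fingers": 0}, {"dx": 0, "dy": 0, "dz": 3, "turn": 0, "fingers": 0}, {"dx": 0, "dy": 0, "dz": 3, "turn": 0, "fingers": 0}, {"dx": 0, "dy": 0, "dz": 2.5, "turn": 0, "fingers": 0}, {"dx": 0, "dy": 0, "dz": 1.5, "turn": 0, "fingers": 0}, {"dx": 0, "dy": 0, "dz": 0.9, "turn": 0, "fingers": 0}, {"dx": 0, "dy": 0, "dz": 0, "turn": 0, "fingers": 0}])

```text
clock: 13.23
eef_pos: [0.5331, 0.0412, 0.0671]
tool_rot: [[-0.44, -0.898, -0.003], [-0.898, 0.44, -0.0], [0.001, 0.002, -1.0]]
contact_force: [-0.7, 0.3, 0.6]
grip_width: 0.497
grasp_force: 0.0
```

jog_arm(steps=[{"dx": 0, "dy": 0, "dz": 0, "turn": 0, "fingers": -0.2}, {"dx": 0, "dy": 0, "dz": 0, "turn": 0, "fingers": -0.3}, {"dx": 0, "dy": 0, "dz": 0, "turn": 0, "fingers": -1}, {"dx": 0, "dy": 0, "dz": 0, "turn": 0, "fingers": -1}, {"dx": 0, "dy": 0, "dz": 0, "turn": 0, "fingers": -1}, {"dx": 0, "dy": 0, "dz": 0, "turn": 0, "fingers": -1}, {"dx": 0, "dy": 0, "dz": 0, "turn": 0, "fingers": -1}], grip_force=6)

```text
clock: 13.82
eef_pos: [0.5355, 0.0414, 0.0698]
tool_rot: [[-0.437, -0.899, 0.003], [-0.899, 0.437, -0.0], [-0.001, -0.003, -1.0]]
contact_force: [3.1, -3.8, 6.1]
grip_width: 0.304
grasp_force: 6.0
```

```bash
python3 -c "
from h import *
to((.534,.0405),.069,-116)
s=arm.read_state();print('F tool',(np.array(s['tool_rot']).T@s['contact_force']).round(1))"
```

```text
t 13.82 pos [0.5355 0.0414 0.0698] yaw -115.94 q [   1.9   20.2  121.1   -0.    38.6 -152.1] F [ 3.1 -3.8  6.1] M [-0.57 -0.62  0.01] w 27.7 gf 6.0
turn 0.001 then shift cm [0.15 0.1  0.08] | without turn [0.15 0.1  0.08]
F tool [ 2.  -4.4 -6.1]
```

jog_arm(steps=[{"dx": 0, "dy": -0.1, "dz": 0, "turn": 0, "fingers": -1}, {"dx": 0, "dy": 0, "dz": 0, "turn": 0, "fingers": -1}, {"dx": 0, "dy": 0, "dz": 0, "turn": 0, "fingers": -1}], grip_force=50)

```text
clock: 14.07
eef_pos: [0.5356, 0.0413, 0.0697]
tool_rot: [[-0.438, -0.899, 0.001], [-0.899, 0.438, 0.0], [-0.001, -0.001, -1.0]]
contact_force: [-2.3, -0.2, 11.9]
grip_width: 0.295
grasp_force: 50.0
```

```bash
cat > st.py <<'E'
from h import *
s=arm.read_state();R=np.array(s['tool_rot'])
print(round(s['clock'],2),'q6',np.round(s['q'][5],2),'yaw',np.degrees(np.arctan2(R[1,0],R[0,0])).round(2),'Mz',round(s['moment'][2],3),'eff6',round(s['joint_efforts'][5],3),'Ft',(R.T@s['contact_force']).round(1),'pos',np.round(s['eef_pos'],4),'gf',round(s['grasp_force'],1))
E
python3 st.py
```

```text
14.07 q6 -152.15 yaw -115.95 Mz -0.047 eff6 -0.048 Ft [  1.2   2.  -11.9] pos [0.5356 0.0413 0.0697] gf 50.0
```

jog_arm(steps=[{"dx": 0, "dy": 0, "dz": -0.1, "turn": 0.05, "fingers": -1}, {"dx": 0, "dy": 0, "dz": 0, "turn": 0.05, "fingers": -1}, {"dx": 0, "dy": 0, "dz": 0, "turn": 0.1, "fingers": -1}])

```text
clock: 14.32
eef_pos: [0.5354, 0.0412, 0.07]
tool_rot: [[-0.608, -0.794, 0.001], [-0.794, 0.608, 0.0], [-0.001, -0.001, -1.0]]
contact_force: [5.0, -0.3, -4.6]
grip_width: 0.291
grasp_force: 50.0
```

```bash
python3 st.py
```

```text
14.32 q6 -140.61 yaw -127.48 Mz 0.219 eff6 -3.453 Ft [-2.8 -4.2  4.6] pos [0.5354 0.0412 0.07  ] gf 50.0
```

jog_arm(steps=[{"dx": 0, "dy": 0, "dz": 0, "turn": 0.1, "fingers": -1}, {"dx": 0, "dy": 0, "dz": 0, "turn": 0.1, "fingers": -1}])

```text
clock: 14.48
eef_pos: [0.5355, 0.0412, 0.07]
tool_rot: [[-0.756, -0.654, 0.001], [-0.654, 0.756, 0.0], [-0.001, -0.001, -1.0]]
contact_force: [3.2, -0.0, -4.9]
grip_width: 0.295
grasp_force: 50.0
```

```bash
python3 st.py
```

```text
14.48 q6 -128.97 yaw -139.12 Mz 0.179 eff6 -2.346 Ft [-2.4 -2.1  4.9] pos [0.5355 0.0412 0.07  ] gf 50.0
```

jog_arm(steps=[{"dx": 0, "dy": 0, "dz": 0, "turn": 0.1, "fingers": -1}, {"dx": 0, "dy": 0, "dz": 0, "turn": 0.1, "fingers": -1}])

```text
clock: 14.65
eef_pos: [0.5355, 0.0413, 0.07]
tool_rot: [[-0.871, -0.491, 0.001], [-0.491, 0.871, 0.0], [-0.001, -0.0, -1.0]]
contact_force: [3.3, -0.2, -3.9]
grip_width: 0.295
grasp_force: 50.0
```

```bash
python3 st.py
```

```text
14.65 q6 -117.5 yaw -150.59 Mz 0.23 eff6 -2.321 Ft [-2.8 -1.8  3.9] pos [0.5355 0.0413 0.07  ] gf 50.0
```

jog_arm(steps=[{"dx": 0, "dy": 0, "dz": 0, "turn": 0.1, "fingers": -1}, {"dx": 0, "dy": 0, "dz": 0, "turn": 0.1, "fingers": -1}, {"dx": 0, "dy": 0, "dz": 0, "turn": 0.1, "fingers": -1}, {"dx": 0, "dy": 0, "dz": 0, "turn": 0.1, "fingers": -1}, {"dx": 0, "dy": 0, "dz": 0, "turn": 0.1, "fingers": -1}, {"dx": 0, "dy": 0, "dz": 0, "turn": 0.1, "fingers": -1}])

```text
clock: 15.15
eef_pos: [0.5355, 0.0412, 0.07]
tool_rot: [[-0.996, 0.087, 0.001], [0.087, 0.996, 0.0], [-0.001, 0.0, -1.0]]
contact_force: [3.9, -0.3, -4.7]
grip_width: 0.295
grasp_force: 50.0
```

```bash
python3 st.py
```

```text
15.15 q6 -83.13 yaw 175.03 Mz 0.137 eff6 -2.322 Ft [-3.9  0.1  4.7] pos [0.5355 0.0412 0.07  ] gf 50.0
```

jog_arm(steps=[{"dx": 0, "dy": 0, "dz": 0, "turn": 0.1, "fingers": -1}])

```text
clock: 15.23
eef_pos: [0.5355, 0.0413, 0.07]
tool_rot: [[-0.983, 0.186, 0.001], [0.186, 0.983, 0.0], [-0.001, 0.0, -1.0]]
contact_force: [4.0, 0.2, -4.9]
grip_width: 0.294
grasp_force: 50.0
```

```bash
python3 st.py
```

```text
15.23 q6 -77.4 yaw 169.31 Mz 0.252 eff6 -2.315 Ft [-3.9  0.9  4.9] pos [0.5355 0.0413 0.07  ] gf 50.0
```

jog_arm(steps=[{"dx": 0, "dy": 0, "dz": 0, "turn": 0.1, "fingers": -1}])

```text
clock: 15.32
eef_pos: [0.5355, 0.0412, 0.07]
tool_rot: [[-0.959, 0.283, 0.001], [0.283, 0.959, 0.0], [-0.001, 0.0, -1.0]]
contact_force: [4.0, 1.4, -5.3]
grip_width: 0.298
grasp_force: 50.0
```

```bash
python3 st.py
```

```text
15.32 q6 -71.67 yaw 163.57 Mz 0.251 eff6 -2.315 Ft [-3.4  2.5  5.3] pos [0.5355 0.0412 0.07  ] gf 50.0
```

jog_arm(steps=[{"dx": 0, "dy": 0, "dz": 0, "turn": 0.1, "fingers": -1}])

```text
clock: 15.4
eef_pos: [0.5355, 0.0412, 0.0699]
tool_rot: [[-0.926, 0.377, 0.001], [0.377, 0.926, 0.0], [-0.001, 0.001, -1.0]]
contact_force: [4.2, 0.1, -4.9]
grip_width: 0.297
grasp_force: 50.0
```

```bash
python3 st.py
```

```text
15.4 q6 -65.94 yaw 157.84 Mz 0.225 eff6 -2.315 Ft [-3.9  1.7  4.9] pos [0.5355 0.0412 0.0699] gf 50.0
```

jog_arm(steps=[{"dx": 0, "dy": 0, "dz": 0, "turn": 0.1, "fingers": -1}])

```text
clock: 15.48
eef_pos: [0.5355, 0.0413, 0.07]
tool_rot: [[-0.884, 0.468, 0.001], [0.468, 0.884, 0.0], [-0.001, 0.001, -1.0]]
contact_force: [4.4, 0.2, -5.3]
grip_width: 0.293
grasp_force: 50.0
```

```bash
python3 st.py; python3 - <<'E'
from h import *
cv2.imwrite('pics/mid.png',arm.get_image('side')['image'][:,:,::-1])
E
```

```text
15.48 q6 -60.21 yaw 152.12 Mz 0.238 eff6 -2.316 Ft [-3.8  2.2  5.3] pos [0.5355 0.0413 0.07  ] gf 50.0
```

The effort on joint 6 is a clean signal, steady at -2.315 while the jaw runs free. I've turned 1.6 rad so far and will carry on.

jog_arm(steps=[{"dx": 0, "dy": 0, "dz": 0, "turn": 0.1, "fingers": -1}])

```text
clock: 15.62
eef_pos: [0.5355, 0.0412, 0.07]
tool_rot: [[-0.837, 0.548, 0.001], [0.548, 0.837, 0.0], [-0.001, 0.001, -1.0]]
contact_force: [4.6, 0.9, -4.9]
grip_width: 0.295
grasp_force: 50.0
```

```bash
python3 st.py
```

```text
15.62 q6 -54.88 yaw 146.79 Mz 0.185 eff6 -3.26 Ft [-3.4  3.2  4.9] pos [0.5355 0.0412 0.07  ] gf 50.0
```

jog_arm(steps=[{"dx": 0, "dy": 0, "dz": 0, "turn": 0.1, "fingers": -1}])

```text
clock: 15.7
eef_pos: [0.5356, 0.0412, 0.07]
tool_rot: [[-0.775, 0.632, 0.001], [0.632, 0.775, 0.0], [-0.001, 0.001, -1.0]]
contact_force: [4.1, 0.1, -3.9]
grip_width: 0.299
grasp_force: 50.0
```

```bash
python3 st.py
```

```text
15.7 q6 -48.93 yaw 140.83 Mz 0.174 eff6 -2.665 Ft [-3.1  2.7  3.9] pos [0.5356 0.0412 0.07  ] gf 50.0
```

jog_arm(steps=[{"dx": 0, "dy": 0, "dz": 0, "turn": 0.1, "fingers": -1}])

```text
clock: 15.78
eef_pos: [0.5355, 0.0413, 0.07]
tool_rot: [[-0.708, 0.706, 0.001], [0.706, 0.708, 0.0], [-0.001, 0.001, -1.0]]
contact_force: [4.4, 0.4, -4.2]
grip_width: 0.304
grasp_force: 50.0
```

```bash
python3 st.py
```

```text
15.78 q6 -43.17 yaw 135.08 Mz 0.231 eff6 -2.352 Ft [-2.9  3.4  4.2] pos [0.5355 0.0413 0.07  ] gf 50.0
```

jog_arm(steps=[{"dx": 0, "dy": 0, "dz": 0, "turn": 0.1, "fingers": -1}])

```text
clock: 15.87
eef_pos: [0.5356, 0.0412, 0.07]
tool_rot: [[-0.634, 0.773, 0.001], [0.773, 0.634, 0.0], [-0.001, 0.001, -1.0]]
contact_force: [5.2, 0.2, -4.4]
grip_width: 0.297
grasp_force: 50.0
```

```bash
python3 st.py
```

```text
15.87 q6 -37.44 yaw 129.35 Mz 0.143 eff6 -2.319 Ft [-3.2  4.1  4.4] pos [0.5356 0.0412 0.07  ] gf 50.0
```

jog_arm(steps=[{"dx": 0, "dy": 0, "dz": 0, "turn": 0.1, "fingers": -1}])

```text
clock: 15.95
eef_pos: [0.5356, 0.0412, 0.07]
tool_rot: [[-0.554, 0.833, 0.001], [0.833, 0.554, 0.0], [-0.001, 0.001, -1.0]]
contact_force: [4.9, -0.3, -5.1]
grip_width: 0.293
grasp_force: 50.0
```

```bash
python3 st.py
```

```text
15.95 q6 -31.71 yaw 123.62 Mz 0.146 eff6 -2.316 Ft [-3.   3.9  5.1] pos [0.5356 0.0412 0.07  ] gf 50.0
```

jog_arm(steps=[{"dx": 0, "dy": 0, "dz": 0, "turn": 0.1, "fingers": -1}])

```text
clock: 16.03
eef_pos: [0.5356, 0.0412, 0.07]
tool_rot: [[-0.468, 0.884, 0.001], [0.884, 0.468, 0.0], [-0.0, 0.001, -1.0]]
contact_force: [4.1, 0.1, -5.1]
grip_width: 0.295
grasp_force: 50.0
```

```bash
python3 st.py
```

```text
16.03 q6 -25.98 yaw 117.89 Mz 0.171 eff6 -2.315 Ft [-1.8  3.7  5.1] pos [0.5356 0.0412 0.07  ] gf 50.0
```

jog_arm(steps=[{"dx": 0, "dy": 0, "dz": 0, "turn": 0.1, "fingers": -1}])

```text
clock: 16.12
eef_pos: [0.5355, 0.0412, 0.0699]
tool_rot: [[-0.377, 0.926, 0.001], [0.926, 0.377, 0.0], [-0.0, 0.001, -1.0]]
contact_force: [4.3, 0.3, -5.3]
grip_width: 0.296
grasp_force: 50.0
```

```bash
python3 st.py
```

```text
16.12 q6 -20.25 yaw 112.16 Mz 0.272 eff6 -2.276 Ft [-1.3  4.1  5.3] pos [0.5355 0.0412 0.0699] gf 50.0
```

jog_arm(steps=[{"dx": 0, "dy": 0, "dz": 0, "turn": 0.1, "fingers": -1}])

```text
clock: 16.2
eef_pos: [0.5356, 0.0412, 0.07]
tool_rot: [[-0.283, 0.959, 0.001], [0.959, 0.283, 0.0], [-0.0, 0.001, -1.0]]
contact_force: [4.2, 0.5, -4.1]
grip_width: 0.294
grasp_force: 50.0
```

```bash
python3 st.py
```

```text
16.2 q6 -14.53 yaw 106.44 Mz 0.351 eff6 -2.158 Ft [-0.7  4.2  4.1] pos [0.5356 0.0412 0.07  ] gf 50.0
```

jog_arm(steps=[{"dx": 0, "dy": 0, "dz": 0, "turn": 0.1, "fingers": -1}])

```text
clock: 16.28
eef_pos: [0.5356, 0.0412, 0.07]
tool_rot: [[-0.186, 0.983, 0.001], [0.983, 0.186, -0.0], [-0.0, 0.001, -1.0]]
contact_force: [4.4, 0.8, -4.9]
grip_width: 0.297
grasp_force: 50.0
```

```bash
python3 st.py
```

```text
16.28 q6 -8.8 yaw 100.72 Mz 0.209 eff6 -2.199 Ft [-0.1  4.4  4.9] pos [0.5356 0.0412 0.07  ] gf 50.0
```

jog_arm(steps=[{"dx": 0, "dy": 0, "dz": 0, "turn": 0.1, "fingers": -1}])

```text
clock: 16.37
eef_pos: [0.5356, 0.0412, 0.07]
tool_rot: [[-0.087, 0.996, 0.001], [0.996, 0.087, 0.0], [-0.0, 0.001, -1.0]]
contact_force: [5.6, 0.3, -5.7]
grip_width: 0.3
grasp_force: 50.0
```

```bash
python3 st.py
```

```text
16.37 q6 -3.06 yaw 94.97 Mz 0.047 eff6 -2.446 Ft [-0.2  5.6  5.7] pos [0.5356 0.0412 0.07  ] gf 50.0
```

jog_arm(steps=[{"dx": 0, "dy": 0, "dz": 0, "turn": 0.1, "fingers": -1}])

```text
clock: 16.45
eef_pos: [0.5356, 0.0412, 0.0699]
tool_rot: [[0.013, 1.0, 0.001], [1.0, -0.013, 0.0], [0.0, 0.001, -1.0]]
contact_force: [4.5, 0.1, -5.6]
grip_width: 0.296
grasp_force: 50.0
```

```bash
python3 st.py
```

```text
16.45 q6 2.67 yaw 89.24 Mz 0.374 eff6 -2.197 Ft [0.2 4.5 5.6] pos [0.5356 0.0412 0.0699] gf 50.0
```

jog_arm(steps=[{"dx": 0, "dy": 0, "dz": 0, "turn": 0.1, "fingers": -1}])

```text
clock: 16.53
eef_pos: [0.5356, 0.0412, 0.07]
tool_rot: [[0.113, 0.994, 0.001], [0.994, -0.113, -0.0], [0.0, 0.001, -1.0]]
contact_force: [4.7, 0.4, -4.5]
grip_width: 0.295
grasp_force: 50.0
```

```bash
python3 st.py
```

```text
16.53 q6 8.39 yaw 83.53 Mz 0.298 eff6 -2.168 Ft [0.9 4.7 4.5] pos [0.5356 0.0412 0.07  ] gf 50.0
```

The clutch started slipping at q6 of about -22°. The first moment valley was at about -4°, so the first click is done. Valleys should follow every 18°, at 14°, 32° and 50°. I'll stop between the third and fourth, at about 42°.

jog_arm(steps=[{"dx": 0, "dy": 0, "dz": 0, "turn": 0.05, "fingers": -1}])

```text
clock: 16.62
eef_pos: [0.5356, 0.0412, 0.07]
tool_rot: [[0.163, 0.987, 0.001], [0.987, -0.163, 0.0], [0.0, 0.001, -1.0]]
contact_force: [4.8, -0.3, -5.0]
grip_width: 0.296
grasp_force: 50.0
```

```bash
python3 st.py
```

```text
16.62 q6 11.3 yaw 80.61 Mz 0.157 eff6 0.001 Ft [0.5 4.8 5. ] pos [0.5356 0.0412 0.07  ] gf 50.0
```

jog_arm(steps=[{"dx": 0, "dy": 0, "dz": 0, "turn": 0.05, "fingers": -1}])

```text
clock: 16.7
eef_pos: [0.5355, 0.0412, 0.0699]
tool_rot: [[0.21, 0.978, 0.001], [0.978, -0.21, 0.0], [0.0, 0.001, -1.0]]
contact_force: [4.7, -0.4, -4.7]
grip_width: 0.296
grasp_force: 50.0
```

```bash
python3 st.py
```

```text
16.7 q6 14.01 yaw 77.9 Mz 0.094 eff6 -0.939 Ft [0.6 4.7 4.7] pos [0.5355 0.0412 0.0699] gf 50.0
```

jog_arm(steps=[{"dx": 0, "dy": 0, "dz": 0, "turn": 0.05, "fingers": -1}])

```text
clock: 16.78
eef_pos: [0.5356, 0.0412, 0.07]
tool_rot: [[0.258, 0.966, 0.001], [0.966, -0.258, 0.0], [0.0, 0.001, -1.0]]
contact_force: [4.7, -0.0, -4.5]
grip_width: 0.298
grasp_force: 50.0
```

```bash
python3 st.py
```

```text
16.78 q6 16.85 yaw 75.05 Mz 0.157 eff6 -1.063 Ft [1.2 4.6 4.5] pos [0.5356 0.0412 0.07  ] gf 50.0
```

jog_arm(steps=[{"dx": 0, "dy": 0, "dz": 0, "turn": 0.05, "fingers": -1}])

```text
clock: 16.87
eef_pos: [0.5356, 0.0412, 0.07]
tool_rot: [[0.306, 0.952, 0.001], [0.952, -0.306, -0.0], [0.0, 0.001, -1.0]]
contact_force: [5.1, -1.1, -4.3]
grip_width: 0.293
grasp_force: 50.0
```

```bash
python3 st.py
```

```text
16.87 q6 19.71 yaw 72.2 Mz 0.259 eff6 -0.949 Ft [0.5 5.2 4.3] pos [0.5356 0.0412 0.07  ] gf 50.0
```

jog_arm(steps=[{"dx": 0, "dy": 0, "dz": 0, "turn": 0.05, "fingers": -1}])

```text
clock: 16.95
eef_pos: [0.5356, 0.0412, 0.0699]
tool_rot: [[0.353, 0.936, 0.001], [0.936, -0.353, -0.0], [0.0, 0.001, -1.0]]
contact_force: [4.4, -0.8, -5.3]
grip_width: 0.294
grasp_force: 50.0
```

```bash
python3 st.py
```

```text
16.95 q6 22.57 yaw 69.35 Mz 0.351 eff6 -0.885 Ft [0.8 4.4 5.3] pos [0.5356 0.0412 0.0699] gf 50.0
```

jog_arm(steps=[{"dx": 0, "dy": 0, "dz": 0, "turn": 0.05, "fingers": -1}])

```text
clock: 17.03
eef_pos: [0.5356, 0.0412, 0.07]
tool_rot: [[0.399, 0.917, 0.001], [0.917, -0.399, -0.0], [0.0, 0.001, -1.0]]
contact_force: [3.7, 0.3, -4.6]
grip_width: 0.295
grasp_force: 50.0
```

```bash
python3 st.py
```

```text
17.03 q6 25.43 yaw 66.49 Mz 0.335 eff6 -0.913 Ft [1.7 3.2 4.6] pos [0.5356 0.0412 0.07  ] gf 50.0
```

jog_arm(steps=[{"dx": 0, "dy": 0, "dz": 0, "turn": 0.05, "fingers": -1}])

```text
clock: 17.12
eef_pos: [0.5355, 0.0412, 0.07]
tool_rot: [[0.444, 0.896, 0.001], [0.896, -0.444, -0.0], [0.001, 0.001, -1.0]]
contact_force: [3.8, 0.3, -3.7]
grip_width: 0.3
grasp_force: 50.0
```

```bash
python3 st.py
```

```text
17.12 q6 28.3 yaw 63.62 Mz 0.162 eff6 -1.055 Ft [2.  3.3 3.7] pos [0.5355 0.0412 0.07  ] gf 50.0
```

jog_arm(steps=[{"dx": 0, "dy": 0, "dz": 0, "turn": 0.05, "fingers": -1}])

```text
clock: 17.2
eef_pos: [0.5355, 0.0412, 0.07]
tool_rot: [[0.489, 0.872, 0.001], [0.872, -0.489, 0.0], [0.001, 0.001, -1.0]]
contact_force: [4.4, -0.4, -4.5]
grip_width: 0.292
grasp_force: 50.0
```

```bash
python3 st.py
```

```text
17.2 q6 31.17 yaw 60.74 Mz 0.107 eff6 -1.172 Ft [1.8 4.  4.5] pos [0.5355 0.0412 0.07  ] gf 50.0
```

The valleys came at about 14° and 32°, as predicted, so three clicks are done. I'll turn a little past that to about 42.6° and let go.

jog_arm(steps=[{"dx": 0, "dy": 0, "dz": 0, "turn": 0.05, "fingers": -1}, {"dx": 0, "dy": 0, "dz": 0, "turn": 0.05, "fingers": -1}, {"dx": 0, "dy": 0, "dz": 0, "turn": 0.05, "fingers": -1}, {"dx": 0, "dy": 0, "dz": 0, "turn": 0.05, "fingers": -1}, {"dx": 0, "dy": 0, "dz": 0, "turn": 0, "fingers": -1}])

```text
clock: 17.62
eef_pos: [0.5355, 0.0411, 0.07]
tool_rot: [[0.653, 0.758, 0.001], [0.758, -0.653, -0.0], [0.001, 0.001, -1.0]]
contact_force: [4.9, -0.2, -4.1]
grip_width: 0.296
grasp_force: 50.0
```

```bash
python3 st.py
```

```text
17.62 q6 42.64 yaw 49.27 Mz 0.151 eff6 1.314 Ft [3.  3.8 4.1] pos [0.5355 0.0411 0.07  ] gf 50.0
```

jog_arm(steps=[{"dx": 0, "dy": 0, "dz": 0, "turn": 0, "fingers": -0.3}, {"dx": 0, "dy": 0, "dz": 0, "turn": 0, "fingers": -0.2}, {"dx": 0, "dy": 0, "dz": 0, "turn": 0, "fingers": 0}, {"dx": 0, "dy": 0, "dz": 0, "turn": 0, "fingers": 0}, {"dx": 0, "dy": 0, "dz": 0, "turn": 0, "fingers": 0}, {"dx": 0, "dy": 0, "dz": -1, "turn": 0, "fingers": 0}, {"dx": 0, "dy": 0, "dz": -3, "turn": 0, "fingers": 0}, {"dx": 0, "dy": 0, "dz": -3, "turn": 0, "fingers": 0}])

```text
clock: 18.28
eef_pos: [0.534, 0.0411, 0.1402]
tool_rot: [[0.652, 0.758, -0.003], [0.758, -0.652, -0.0], [-0.002, -0.002, -1.0]]
contact_force: [1.2, 0.3, 0.6]
grip_width: 0.499
grasp_force: 0.0
```

```bash
python3 st.py
```

```text
18.28 q6 42.63 yaw 49.28 Mz -0.038 eff6 -0.005 Ft [ 1.   0.7 -0.6] pos [0.534  0.0411 0.1402] gf 0.0
```

jog_arm(steps=[{"dx": 0, "dy": 0, "dz": -4, "turn": 0, "fingers": 0}, {"dx": 2.6, "dy": -2.2, "dz": -2, "turn": 0, "fingers": 0}, {"dx": 3, "dy": -2.6, "dz": 0, "turn": 0, "fingers": 0}, {"dx": 3, "dy": -2.6, "dz": 0, "turn": 0, "fingers": 0}, {"dx": 3, "dy": -2.6, "dz": 0, "turn": 0, "fingers": 0}, {"dx": 3, "dy": -2.6, "dz": 0, "turn": 0, "fingers": 0}, {"dx": 3, "dy": -2.6, "dz": 0, "turn": 0, "fingers": 0}, {"dx": 1, "dy": -0.9, "dz": 0, "turn": 0, "fingers": 0}])

```text
clock: 18.95
eef_pos: [0.5342, 0.2913, 0.2007]
tool_rot: [[0.651, 0.759, 0.001], [0.759, -0.651, 0.001], [0.001, 0.0, -1.0]]
contact_force: [1.2, 0.1, 0.4]
grip_width: 0.498
grasp_force: 0.0
```

```bash
python3 - <<'E'
from h import *
t=arm.get_image('top')['image'][:,:,::-1]
cv2.imwrite('pics/end.png',np.hstack([cv2.resize(t[195:305,310:450],None,fx=5.4,fy=5.4,interpolation=cv2.INTER_CUBIC)]))
E
```

```text
(no output)
```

View pics/end.png

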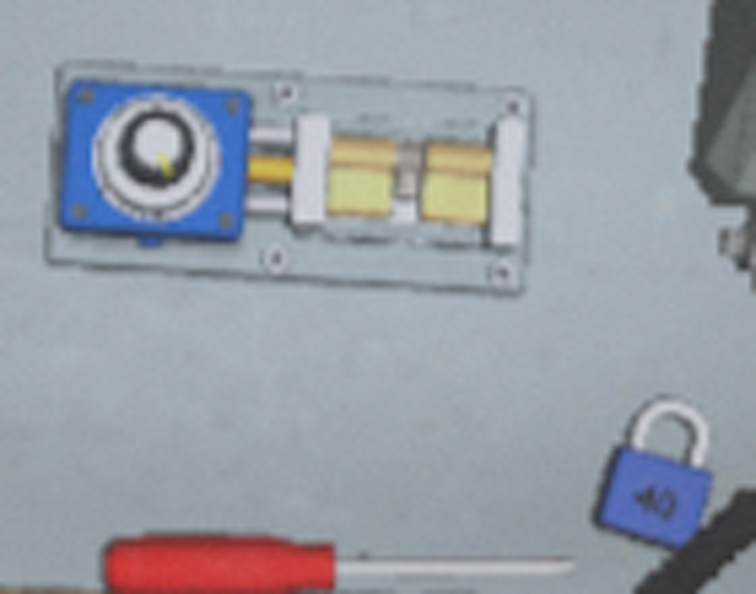

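The end view shows the cylinder flat between the jaw at (312,170) and the stop at (507,182), clamped, with the padlock and screwdriver untouched. I'm handing it in.

```bash
python3 -c "
from station import arm
print(arm.close_job())"
```

```text
the job is handed in; nothing more can be done
None
```

The brass cylinder lies flat in the nest, clamped between the end stop and the jaw; I counted three clutch clicks from the moment readings, the cap has been let go, and the job was handed in at about 19 s.

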